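# Size a capacitor and hold the sprung clamp open to match

### The job

On the sizing station, gently slide the gauge's free-moving jaw shut on the capacitor that stands in the gauge lane, until the capacitor is firmly pinched against the far fixed jaw; keep the pressure on for a moment, then let go and leave the gauge closed on it. Then pull the sprung clamp jaw in the neighbouring lane out until its pointer lines up with the gauge's pointer, and keep holding it there: the program finishes with the clamp still held open against its spring, its jaws empty, ready for a colleague to drop the capacitor in. Leave the spare capacitor and the other things on the desk alone.

Things in the scene. Friction and masses are not known exactly. Their poses are not given: they have to be found in the camera images.
- station: Grey base plate 290 x 280 x 15 mm, fixed to the desk; origin on the desk, plate from x -155 to 135, y -105 to 175 mm. Its +x points away from the robot (yaw up to 0.35 rad). Two lanes along x: gauge at y +55 mm (left), sprung clamp at y -55 (right), the latter with a dark spring tube at its near end (top 39 mm high). Tick strip between them at y 0. A spare capacitor stands left, near x 63, y 135.
- gauge_stop (a point): Middle of the face of the fixed steel jaw at the far end of the gauge lane, 33 mm above the desk (station x 100, y 55 mm); 54 mm wide, top 51 mm above the desk. The clamp lane has the same at y -55. Axes as the station's.
- gauge_jaw (a joint): Sliding jaw of the gauge: steel face plate (50 wide, 12 thick, top 50 mm above the desk) on a low carriage with an upright black grip tab. Value = opening between the jaw faces in m: 0 shut, 0.095 fully open, starts at 0.070 to 0.090. It closes along the station's +x. No spring: about 2 N of friction, stays where it is left.
- gauge_handle (a point): Centre of the gauge jaw's grip tab at gripping height, 75 mm above the desk. The tab is 10 mm thick (station's x), 28 wide (y), from 30 to 93 mm above the desk; it stands 55 mm nearer the robot than the jaw's face, with 38 mm free between tab and face plate. Axes as the station's.
- gauge_tip (a point): Tip of the gauge's thin steel pointer, in the plane of the sliding jaw's face, at the middle of the tick strip, 25 mm above the desk. Axes as the station's.
- clamp_jaw (a joint): Sliding jaw of the sprung clamp, same shape and size as the gauge's. Value = opening in m: 0 shut (its start), 0.08 end of travel. It opens along the station's -x, towards the robot. A spring always pulls it shut: 3 N at 0, growing by 1 N per 10 mm.
- clamp_handle (a point): Centre of the clamp jaw's grip tab at gripping height, 75 mm above the desk; the tab has the same size and place on its jaw as the gauge's. Axes as the station's.
- clamp_tip (a point): Tip of the clamp's pointer, in the plane of its sliding jaw's face, at the middle of the tick strip, 25 mm above the desk. The pointers line up when both tips have the same x in the station's frame, that is when both openings are equal. Axes as the station's.
- cap_small: Upright can capacitor in a black sleeve, aluminium top with two stud terminals, 35 mm in diameter, 63 high over the studs, about 0.09 kg; origin at the centre of its underside. It stands either in the gauge lane or at the spare place; it is loose.
- cap_big: The same kind of capacitor, 50 mm in diameter, 63 high, about 0.15 kg; origin at the centre of its underside. It stands in the other of the two places; it is loose.
- pen_cup: Clear pen cup with pens, 76 mm in diameter, 140 high, standing left of the station; origin at the centre of its underside. Leave alone.
- tape_roll: Roll of clear tape lying flat, 90 mm in diameter, 24 high, right of the station; origin at the centre of its underside. Leave alone.
- meter: Grey hand-held multimeter lying on its back, 75 x 150 x 38 mm, right of the station; origin at the centre of its underside. Leave alone.
There are look-alikes about, which are no part of the job. Leave any green look-alike of the cap_big alone.

How it is judged (in metres and radians):
On the way, in this order (a step that is already met when the one before it is completed fails the run):
1. the gauge jaw is shut on the capacitor in its lane and presses it against the fixed jaw (((contact force between gauge_jaw and cap_small above 1.5 N and (value of joint gauge_jaw below 0.0375 m and x of cap_small in the frame of station between 0.04 and 0.1 m and y of cap_small in the frame of station between 0.03 and 0.08 m and angle between cap_small's own z axis and vertical below 0.12 rad)) or (contact force between gauge_jaw and cap_big above 1.5 N and (value of joint gauge_jaw below 0.0525 m and x of cap_big in the frame of station between 0.04 and 0.1 m and y of cap_big in the frame of station between 0.03 and 0.08 m and angle between cap_big's own z axis and vertical below 0.12 rad)))), for 0.1 s.
2. the clamp's pointer is pulled out level with the gauge's pointer (x of clamp_tip in the frame of gauge_tip between -0.003 and 0.003 m), for 0.3 s.
At the end, for the whole second after the job is handed in: The gauge is still closed on its upright capacitor (opening at most 2.5 mm over the diameter), the clamp's pointer is within 3 mm of the gauge's pointer along the lanes, the clamp is still, and the fingers, nothing else, hold it against its spring (contact force over 1 N) (all of step 2 and ((value of joint gauge_jaw below 0.0375 m and x of cap_small in the frame of station between 0.04 and 0.1 m and y of cap_small in the frame of station between 0.03 and 0.08 m and angle between cap_small's own z axis and vertical below 0.12 rad) or (value of joint gauge_jaw below 0.0525 m and x of cap_big in the frame of station between 0.04 and 0.1 m and y of cap_big in the frame of station between 0.03 and 0.08 m and angle between cap_big's own z axis and vertical below 0.12 rad)) and value of joint clamp_jaw above 0.025 m and velocity of joint clamp_jaw between -0.01 and 0.01 m/s and contact force between the fingers and clamp_jaw above 1 N and contact force between clamp_jaw and cap_small below 0.3 N and contact force between clamp_jaw and cap_big below 0.3 N and contact force between clamp_jaw and pen_cup below 0.3 N and contact force between clamp_jaw and tape_roll below 0.3 N and contact force between clamp_jaw and meter below 0.3 N); the arm keeps its last pose, push and grip.
It fails at once if the capacitor is squeezed with over 45 N (contact force between gauge_jaw and cap_small above 45 N or contact force between gauge_jaw and cap_big above 45 N).
It fails at once if a capacitor is tipped over or carried away (over 32 mm) (distance of any of cap_small, cap_big from where it was at the start of the episode above 0.032 m or angle between any of cap_small, cap_big's own z axis and vertical above 0.4 rad).
It fails at once if the pen cup, tape roll or meter is moved by over 30 mm (distance of any of pen_cup, tape_roll, meter from where it was at the start of the episode above 0.03 m).
It also fails if it takes over 51 s, if anything falls off the work surface, if the arm or the gripper's body presses on something with over 40 N, if the wrist force passes 120 N, or if a joint passes its speed limit or range.

### The arm

A 6-joint arm with a two-finger parallel gripper is mounted at the origin on the work surface. World frame = base frame: x ahead of the robot, y to its left, z up, the work surface at z = 0. Lengths are in mm, angles in rad, forces in N, time in s.
With the tool pointing down it reaches from about 300 to 775 mm from the base axis. Payload 14.6 kg.
Tool frame: the origin (TCP) lies at the very end of the fingers, on their centre line; the grasp point (between the pads) lies 19 mm behind it; z points along the fingers, y is the line along which they close (so a half turn about z gives the same grasp; the last joint's range is limited). The gripper opens to 94 mm and grips with 3 to 60 N. Pads are 16 mm wide; open, the fingers measure 119 mm over their backs; the gripper's body (75 mm by 177 mm) begins 78 mm behind the grasp point.
Start: joints at [1.061, 0.3, 1.521, -0, 1.321, -0.067], TCP at [235.655, 496.947, 205.446] pointing down, gripper open.
Joint ranges: [-3.03, 3.03], [-0.79, 2.21], [0.23, 2.52], [-1.04, 4.18], [0, 3.07], [-2.55, 2.55]. Speed limits (rad/s): [2.22, 2.22, 2.57, 3.14, 3.14, 3.14].

### API

Orientations are given as [roll, pitch, yaw] about the fixed x, y, z axes, in that order (R = Rz(yaw) Ry(pitch) Rx(roll)).
In Python, from cell import manip gives the robot as it stands.
- The arm moves only by the tool servo_tool, never from a script. Its argument "motion" is a list that holds one entry, the list of rows, each a list of 7 numbers: the shift along the world's x, y, z as a fraction of full scale, then the turn, a rotation vector about the world's x, y, z as a fraction of full scale, then the closure, from 0 (fully open) to 1 (shut). In form: [[[x, y, z, rx, ry, rz, gripper], ...]]. A call has 1 to 10 rows; each row is the pose to reach, as a shift and turn from the pose commanded when the call began, turning the shorter way round; what a row does not reach only later rows make up. Full scale, the value 1, is 0.5 m for a shift and pi rad for a turn. A row lasts 1/10 s, in which the tool goes at most 50 mm and 8.59 degrees, less where a joint would pass 70% of its speed; a pose out of reach is approached as far as the arm can. A call with a number of a shift or a turn outside -1 to 1 is refused whole. A call with a gripper value outside its range is refused whole. The fingers move at their own pace and stop on an object; "newtons" is the grip in N (left out, the last holds). Time passes only in rows, so rows that repeat a pose let the fingers close. It gives the time, the measured TCP pose, the force, the opening and the grip force at its end, in the units of the state.
- manip.read_state(): the state, without advancing time (a new reading comes with each control period).
- manip.camera(name): name is "scene" or "top" or "wrist"; returns a dict with "frame" (420x560x3 uint8, red, green, blue), "range_z" (420x560 float32, mm along the optical axis (not along the pixel's ray), 0 where there is no reading), "vfov" (degrees; the focal length in pixels is half the picture's height over the tangent of half this angle, whatever the lens; pixels are square), "cx", "cy" (the principal point, pixels), "k1" (the pictures are not rectified: a ray, as slopes to the right and down, at radius r is drawn at 1 + k1 r^2 times it, then the intrinsics apply), "cam_to_world" (4x4, takes a point from camera to world coordinates). Camera axes: x right, y down, z forward; pixel columns grow to the right and rows downward; lengths in mm; the calibration is good to about 2 mm. A picture is of the moment at which its call begins.
- manip.sign_off(): hands the job in; it is judged then, once.
The state is a dict: "clock": time; "joints": joint angles; "qd": joint speeds; "effort": joint torques, N m; "eef_pos": TCP position; "eef_rot": TCP orientation; "wrist_force": force on the tool from outside, world axes, zero at the start; "moment": the same for the moment, N m; "finger_gap": finger opening in mm; "finger_force": force on a finger pad.
Only numpy, scipy, OpenCV 4.12 (cv2) and the standard library are available. Lean on these libraries where they do the work, as an engineer would, in place of code of your own. Each camera call takes 0.05 s, during which the arm holds its last target. There are 200 camera calls.

## Working session

There is one attempt and no reset: what is moved stays moved. The work goes in short steps, Python scripts to look and compute and a tool call to move; the robot and the scene stay as the last step left them, time stands still between calls to the robot, and variables do not carry over. Pictures are saved under pics/ and viewed, at most 10 in all, crops included, and the job is handed in when it is done.

Besides the shell and the picture viewer there is one more tool, called after "Emit:" as name([rows], argument=value, ...), one row to a line, values as JSON. servo_tool: Moves the arm, as the interface text tells. Its arguments: {"type":"object","properties":{"motion":{"type":"array"},"newtons":{"type":"number"}},"required":["motion"]}

```bash
mkdir -p pics; cat > h.py <<'E'
from cell import manip
import numpy as np, cv2
def shot(n,name):
    c=manip.camera(n); cv2.imwrite(f'pics/{name}.png',cv2.cvtColor(c['frame'],cv2.COLOR_RGB2BGR))
    np.savez(f'pics/{name}.npz',**c); return c
def K(c):
    f=c['frame'].shape[0]/2/np.tan(np.radians(float(c['vfov']))/2)
    return np.array([[f,0,float(c['cx'])],[0,f,float(c['cy'])],[0,0,1]]),np.array([float(c['k1']),0,0,0])
def rays(c,uv):
    k,d=K(c); p=cv2.undistortPoints(np.float64(uv).reshape(-1,1,2),k,d).reshape(-1,2)
    return np.c_[p,np.ones(len(p))]
def plane(c,uv,z):
    T=c['cam_to_world']; r=rays(c,uv)@T[:3,:3].T; o=T[:3,3]
    return o+r*((z-o[2])/r[:,2])[:,None]
def cloud(c):
    h,w=c['range_z'].shape; vv,uu=np.mgrid[:h,:w]
    r=rays(c,np.c_[uu.ravel(),vv.ravel()])*c['range_z'].reshape(-1,1)
    T=c['cam_to_world']; return (r@T[:3,:3].T+T[:3,3]).reshape(h,w,3)
E
python3 - <<'E'
from h import *
a=shot('scene','s0'); b=shot('top','t0')
for c in(a,b): print(c['cam_to_world'].round(2).tolist(),c['vfov'],c['k1'])
cv2.imwrite('pics/st0.png',cv2.resize(np.vstack([cv2.imread('pics/s0.png'),cv2.imread('pics/t0.png')]),(400,600)))
print(manip.read_state())
E
```

```text
[[-0.8, 0.49, -0.34, 982.0], [0.6, 0.65, -0.46, 554.9], [-0.0, -0.58, -0.82, 960.58], [0.0, 0.0, 0.0, 1.0]] 42.52235526649321 0.01993196581022148
[[-0.01, -0.98, 0.18, 485.8], [-1.0, 0.02, 0.03, 40.63], [-0.03, -0.18, -0.98, 883.47], [0.0, 0.0, 0.0, 1.0]] 57.976405380677186 -0.027681641835617127
{'clock': 0.1, 'joints': array([ 1.06138566e+00,  3.00402915e-01,  1.52152517e+00, -9.70369452e-06,
        1.32066407e+00, -6.66211783e-02]), 'qd': array([-0.0001097 , -0.00091639, -0.00034879,  0.0019248 , -0.00090425,
        0.00144329]), 'effort': array([ 1.99535112e-03, -5.32645512e+01, -3.53280544e+01,  7.10531906e-02,
        2.35559227e-02, -5.98373276e-05]), 'eef_pos': array([235.55742708, 496.75026772, 204.94737209]), 'eef_rot': array([-3.14059474e+00, -5.71606705e-05,  2.69880554e+00]), 'wrist_force': array([ 0.23426679, -0.58643042,  0.21757826]), 'moment': array([-0.02827093,  0.05086063, -0.01825167]), 'finger_force': 0.0, 'finger_gap': 93.92254189666748}
```

View pics/t0.png

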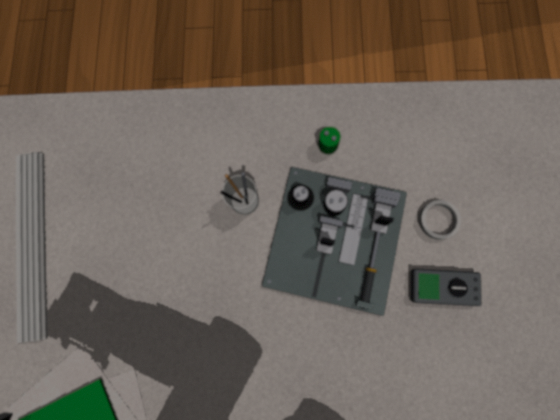

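View pics/s0.png

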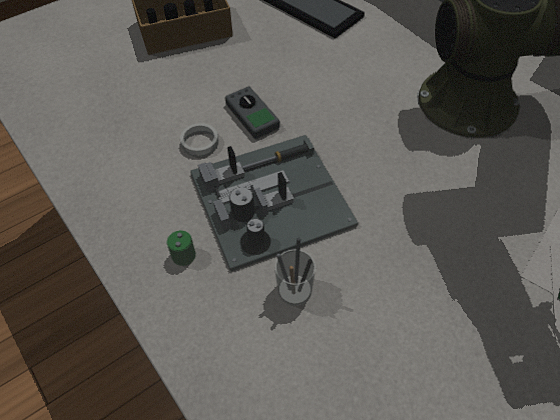

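The top view shows the plate with corners at about (291,168), (406,190), (384,313) and (263,288). The gauge-lane capacitor is at (336,201) and looks like the big one. The spare is at (300,195), and the green look-alike stands off the plate at (329,139). The tabs are near (326,236) and (384,217). The scene view agrees, with the spare at (255,232) and the gauge capacitor at (240,203).

```bash
python3 - <<'E'
from h import *
a,b=[dict(np.load(f'pics/{n}.npz')) for n in('s0','t0')]
# station from plate corners in top view, then refined with the depth cloud
cor=plane(b,[(291,168),(406,190),(384,313),(263,288)],15)[:,:2]
S=np.array([[135,175],[135,-105],[-155,-105],[-155,175]],float)
def fit(S,W):
    cs,cw=S.mean(0),W.mean(0);H=(S-cs).T@(W-cw);y=np.arctan2(H[0,1]-H[1,0],H[0,0]+H[1,1])
    R=np.array([[np.cos(y),-np.sin(y)],[np.sin(y),np.cos(y)]]);return y,R,cw-R@cs
y,R,t=fit(S,cor);print('yaw',y,'orig',t,'res',(cor-(S@R.T+t)).round(1).tolist())
# plate by depth in both views
for nm,c in(('scene',a),('top',b)):
    P=cloud(c).reshape(-1,3);P=P[c['range_z'].ravel()>0]
    L=(P[:,:2]-t)@R; on=(L[:,0]>-200)&(L[:,0]<180)&(L[:,1]>-150)&(L[:,1]<220)
    m=on&(P[:,2]>9)&(P[:,2]<21)
    (cx,cy),sz,an=cv2.minAreaRect(P[m,:2].astype(np.float32)); print(nm,'plate',m.sum(),(cx,cy),sz,np.radians(an))
    for lab,sx,sy in(('gtab',(-120,60),(30,80)),('ctab',(-60,60),(-80,-30))):
        k=(L[:,0]>sx[0])&(L[:,0]<sx[1])&(L[:,1]>sy[0])&(L[:,1]<sy[1])&(P[:,2]>70)&(P[:,2]<100)
        print(nm,lab,k.sum(),P[k].mean(0).round(1),L[k].min(0).round(1),L[k].max(0).round(1),np.median(L[k],0).round(1),P[k,2].max().round(1))
    for lab,q in(('lanecap',(75,55)),('spare',(63,135))):
        k=(np.hypot(*(L-q).T)<32)&(P[:,2]>53)&(P[:,2]<68)
        (ex,ey),r=cv2.minEnclosingCircle(L[k].astype(np.float32));print(nm,lab,k.sum(),ex,ey,2*r,np.median(P[k,2]))
E
python3 - <<'E'
import cv2
i=cv2.imread('pics/t0.png')[130:325,225:425];cv2.imwrite('pics/crop.png',cv2.resize(i,None,fx=3,fy=3,interpolation=2))
E
```

```text
yaw -0.22850932411252048 orig [582.56091559 -86.89056713] res [[-3.9, -3.7], [-0.1, 1.4], [4.6, 3.6], [-0.6, -1.4]]
scene plate 9966 (576.3850708007812, -71.25979614257812) (330.644287109375, 291.4753723144531) 1.3227815939560519
scene gtab 223 [611.8 -33.5  78.6] [-31.6  31.7] [59.9 80. ] [43.4 60.3] 97.6
scene ctab 86 [ 616.1 -145.6   85.8] [ 39.9 -67.8] [ 50.1 -38. ] [ 46.4 -47.8] 94.8
scene lanecap 88 78.0522232055664 64.26673889160156 60.50184631347656 60.16827813370685
scene spare 72 65.74539947509766 138.48532104492188 33.62710952758789 60.767562994563775
top plate 11590 (575.711181640625, -71.67434692382812) (328.61224365234375, 291.0757751464844) 1.3234267447301236
top gtab 247 [619.9 -37.5  79.6] [-33.  32.] [60.  78.3] [46.6 56.9] 97.3
top ctab 95 [ 611.7 -147.9   89.4] [ 38.3 -68. ] [ 48.8 -39.7] [ 41.4 -53. ] 97.3
top lanecap 11 74.94126892089844 55.49810028076172 62.690879821777344 57.49386987555374
top spare 22 57.03129577636719 133.3730010986328 31.01667594909668 62.042292880076616
```

View pics/crop.png

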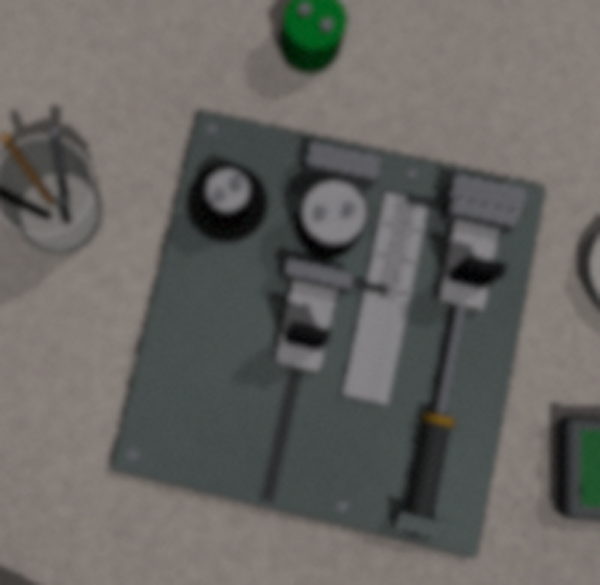

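```bash
cat >> h.py <<'E'
def fit(S,W):
    cs,cw=S.mean(0),W.mean(0);H=(S-cs).T@(W-cw);y=np.arctan2(H[0,1]-H[1,0],H[0,0]+H[1,1])
    R=np.array([[np.cos(y),-np.sin(y)],[np.sin(y),np.cos(y)]]);return y,R,cw-R@cs
E
python3 - <<'E'
from h import *
b=dict(np.load('pics/t0.npz'))
S=np.array([[135,175],[135,-105],[-155,-105],[-155,175]],float)
cor=plane(b,np.array([(196,110),(546,183),(474,556),(111,469)])/3.+[225-.33,130-.33],15)[:,:2]
y,R,t=fit(S,cor);print(y,t,(cor-(S@R.T+t)).round(1).tolist())
d=lambda i,j:np.linalg.norm(cor[i]-cor[j]).round(1)
print('sides',d(0,1),d(1,2),d(2,3),d(3,0))
for n,px,z in(('gtab',(308,324),93),('ctab',(478,266),93),('cap',(333,210),60),('spare',(228,189),60),('gtip',(388,290),25),('ctip',(412,199),25),('stopgauge far face bottom',(341,172),51)):
    w=plane(b,[np.array(px)/3.+[224.67,129.67]],z)[0,:2];print(n,w.round(1),((w-t)@R).round(1))
E
```

```text
-0.24425755433365248 [582.67427145 -85.15933855] [[-2.0, -0.4], [0.3, -0.1], [1.2, 2.3], [0.5, -1.8]]
sides 279.2 289.6 275.8 287.2
gtab [573.3 -24.6] [-23.8  56.4]
ctab [ 611.8 -144.8] [ 42.6 -50.8]
cap [661.  -48.7] [67.1 54.3]
spare [678.5  28.3] [ 65.6 133.3]
gtip [605.5 -91.7] [23.8 -0.8]
ctip [ 675.8 -113.4] [97.2 -4.9]
stopgauge far face bottom [691.9 -56.8] [99.1 53.9]
```

Emit:
servo_tool([
  [[0.65, -0.95, 0.06, 0, 0, -0.4367, 0.4], [0.65, -0.95, 0.06, 0, 0, -0.4367, 0.4], [0.65, -0.95, 0.06, 0, 0, -0.4367, 0.4], [0.65, -0.95, 0.06, 0, 0, -0.4367, 0.4], [0.65, -0.95, 0.06, 0, 0, -0.4367, 0.4], [0.65, -0.95, 0.06, 0, 0, -0.4367, 0.4], [0.65, -0.95, 0.06, 0, 0, -0.4367, 0.4], [0.65, -0.95, 0.06, 0, 0, -0.4367, 0.4], [0.65, -0.95, 0.06, 0, 0, -0.4367, 0.4], [0.65, -0.95, 0.06, 0, 0, -0.4367, 0.4]],
], newtons=30)

```text
clock: 1.1
eef_pos: [518.3, 82.9, 231.5]
eef_rot: [-3.141, 0.0, 1.321]
wrist_force: [1.1, 0.8, -0.0]
finger_gap: 56.5
finger_force: 0.0
```

Emit:
servo_tool([
  [[0, -0.1, 0, 0, 0, 0, 0.5], [0, -0.1, 0, 0, 0, 0, 0.5], [0, -0.1, 0, 0, 0, 0, 0.5], [0, -0.1, 0, 0, 0, 0, 0.5]],
])

```text
clock: 1.5
eef_pos: [517.4, 35.8, 231.4]
eef_rot: [-3.141, -0.0, 1.328]
wrist_force: [-0.1, -0.0, 0.3]
finger_gap: 46.8
finger_force: 0.0
```

```bash
python3 - <<'E'
from h import *
c=shot('wrist','w0'); print(c['cam_to_world'].round(2).tolist(),c['vfov'],c['k1'])
s=manip.read_state();print(s['clock'],s['eef_pos'],s['eef_rot'],s['wrist_force'],s['finger_gap'],s['joints'])
E
```

```text
[[0.97, -0.23, -0.06, 534.2], [-0.24, -0.94, -0.25, 106.1], [0.0, 0.25, -0.97, 409.09], [0.0, 0.0, 0.0, 1.0]] 63.66422084774154 -0.08022044446336643
1.55 [517.46020506  36.02680274 231.46594839] [-3.14151919e+00 -1.30749317e-04  1.32837677e+00] [ 0.46782257  0.59539395 -0.47402955] 47.234620188548234 [-1.18334308e-03  2.10163262e-01  1.57221348e+00  1.47808021e-04
  1.35925601e+00  2.41205174e-01]
```

View pics/w0.png

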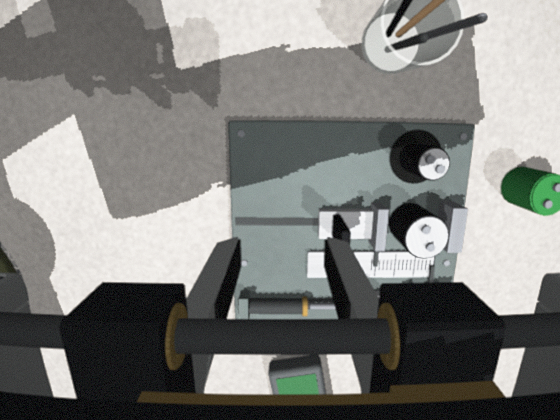

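The wrist view shows the plate with corners (229,120) and (475,122), the gauge tab near (340,227), its face plate at (382,228), the big capacitor's top at (427,237), and the pointer near (377,260). An enlarged crop will confirm the gauge capacitor and give exact tab pixels.

```bash
python3 - <<'E'
import cv2
i=cv2.imread('pics/w0.png')[110:310,225:485];cv2.imwrite('pics/crop2.png',cv2.resize(i,None,fx=3,fy=3,interpolation=2))
E
```

```text
(no output)
```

View pics/crop2.png

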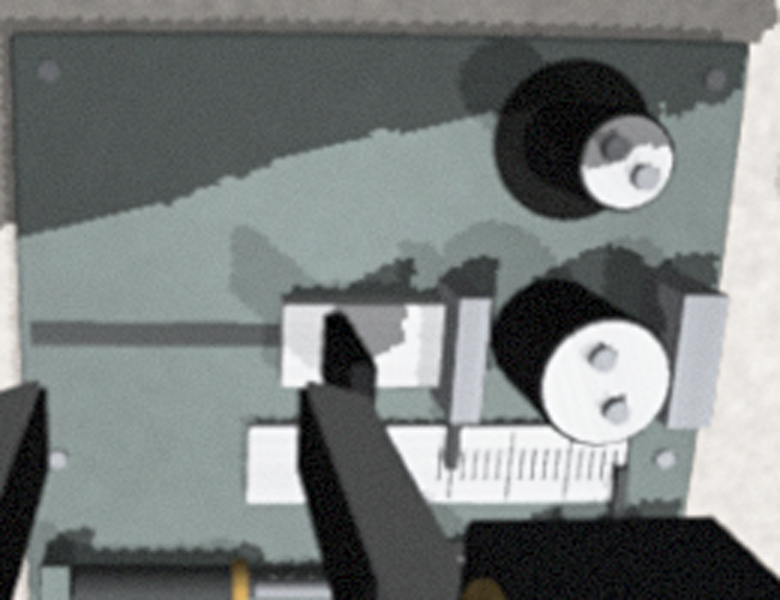

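```bash
python3 - <<'E'
from h import *
c=dict(np.load('pics/w0.npz'))
y=-0.24426;t=np.array([582.67,-85.16]);R=np.array([[np.cos(y),-np.sin(y)],[np.sin(y),np.cos(y)]])
def W(p,z): return plane(c,np.array(p,float).reshape(-1,2)/3+[224.67,109.67],z)[:,:2]
def pr(n,p,z):
    w=W(p,z);print(n,w.round(1).tolist(),((w-t)@R).round(1).tolist())
pr('plate',[(10,37),(747,43)],15)
pr('face top',[(462,298),(492,298),(483,422),(452,422)],50)
pr('stop top',[(682,295),(668,427),(727,295),(711,427)],51)
pr('cap top',[(605,380)],57); pr('cap w',[(541,380),(669,380)],57)
pr('tab top',[(352,365),(375,365)],93)
pr('gtip',[(451,466)],25); pr('ctip',[(618,470)],25)
E
```

```text
plate [[474.8, 118.4], [751.7, 49.5]] [[-153.9, 171.4], [131.5, 171.6]]
face top [[615.5, -12.7], [626.4, -15.5], [615.2, -63.2], [603.5, -60.2]] [[14.4, 78.2], [25.6, 78.2], [26.2, 29.2], [14.2, 29.3]]
stop top [[696.7, -31.6], [685.4, -83.2], [713.9, -35.9], [702.3, -87.6]] [[97.7, 79.6], [99.2, 26.8], [115.4, 79.5], [116.7, 26.5]]
cap top [[661.3, -54.9]] [[68.9, 48.4]]
cap w [[637.5, -48.8], [685.4, -61.1]] [[44.4, 48.5], [93.8, 48.2]]
tab top [[566.4, -12.2], [573.8, -14.0]] [[-33.4, 66.9], [-25.8, 66.9]]
gtip [[604.7, -91.0]] [[22.8, -0.3]]
ctip [[673.2, -110.8]] [[94.0, -3.0]]
```

Of three candidates, the gauge-lane one at crop (605,380) is black and measures about 49 mm, so it is the big capacitor in the lane. The spare at (627,160) is small, and the green can is off the plate. Measured heights and sizes agree: face plate 12 mm thick, opening about 73 mm, tab at station (-30, 54).

Emit:
servo_tool([
  [[0.098, -0.123, -0.1, 0, 0, 0, 0.5], [0.098, -0.123, -0.1, 0, 0, 0, 0.5], [0.098, -0.123, -0.2, 0, 0, 0, 0.5], [0.098, -0.123, -0.25, 0, 0, 0, 0.5], [0.098, -0.123, -0.3, 0, 0, 0, 0.5], [0.098, -0.123, -0.351, 0, 0, 0, 0.5], [0.098, -0.123, -0.351, 0, 0, 0, 0.5]],
])

```text
clock: 2.25
eef_pos: [564.9, -25.1, 53.0]
eef_rot: [-3.136, 0.001, 1.329]
wrist_force: [0.1, 0.3, 0.8]
finger_gap: 46.8
finger_force: 0.0
```

```bash
python3 - <<'E'
from h import *
a=shot('wrist','w1')
b=shot('scene','s1'); i=b['frame'][100:280,160:370]
v=np.hstack([cv2.resize(a['frame'],(480,360)),cv2.resize(i,(320,274)).repeat(1,0)[:274].copy() if 0 else cv2.copyMakeBorder(cv2.resize(i,(320,274)),0,86,0,0,0)])
cv2.imwrite('pics/v1.png',v[:,:,::-1])
s=manip.read_state();print(s['clock'],s['eef_pos'],s['eef_rot'],s['wrist_force'])
E
```

```text
2.35 [566.85192088 -25.71902835  56.62198907] [ 3.14158150e+00 -7.35304515e-05  1.32822231e+00] [ 1.73925613  0.54960218 -0.0281888 ]
```

View pics/v1.png

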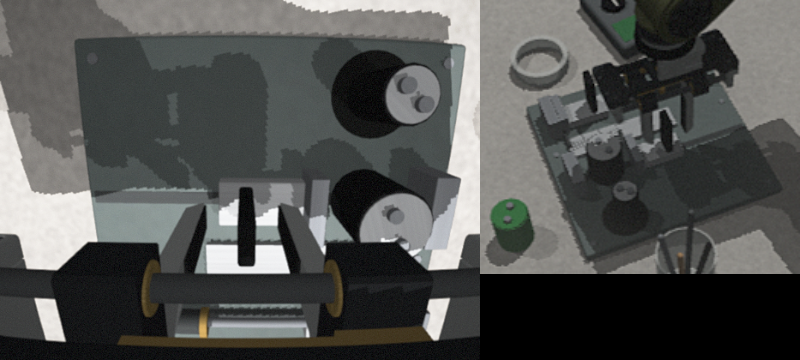

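The tab (246,225 in the left view) stands centred between the two fingers, with the face plate clear of them. Closing.

Emit:
servo_tool([
  [[0, 0, 0, 0, 0, 0, 1], [0, 0, 0, 0, 0, 0, 1], [0, 0, 0, 0, 0, 0, 1], [0, 0, 0, 0, 0, 0, 1], [0, 0, 0, 0, 0, 0, 1], [0, 0, 0, 0, 0, 0, 1], [0, 0, 0, 0, 0, 0, 1], [0, 0, 0, 0, 0, 0, 1]],
], newtons=20)

```text
clock: 3.15
eef_pos: [566.7, -26.7, 56.2]
eef_rot: [3.141, -0.0, 1.327]
wrist_force: [-1.1, -0.0, 4.5]
finger_gap: 10.2
finger_force: 20.0
```

Emit:
servo_tool([
  [[0.0039, -0.001, 0, 0, 0, 0, 1], [0.0078, -0.0019, 0, 0, 0, 0, 1], [0.0116, -0.0029, 0, 0, 0, 0, 1], [0.0155, -0.0039, 0, 0, 0, 0, 1], [0.0194, -0.0048, 0, 0, 0, 0, 1], [0.0233, -0.0058, 0, 0, 0, 0, 1], [0.0272, -0.0068, 0, 0, 0, 0, 1], [0.0272, -0.0068, 0, 0, 0, 0, 1]],
])

```text
clock: 3.95
eef_pos: [580.6, -30.2, 56.2]
eef_rot: [3.141, 0.0, 1.327]
wrist_force: [-0.2, -0.9, 3.9]
finger_gap: 10.0
finger_force: 20.0
```

Emit:
servo_tool([
  [[0.0019, -0.0005, 0, 0, 0, 0, 1], [0.0039, -0.001, 0, 0, 0, 0, 1], [0.0058, -0.0015, 0, 0, 0, 0, 1], [0.0078, -0.0019, 0, 0, 0, 0, 1], [0.0078, -0.0019, 0, 0, 0, 0, 1]],
])

```text
clock: 4.45
eef_pos: [584.3, -31.1, 56.2]
eef_rot: [3.141, 0.0, 1.327]
wrist_force: [-1.8, -0.4, 4.9]
finger_gap: 9.4
finger_force: 20.0
```

Emit:
servo_tool([
  [[0.0019, -0.0005, 0, 0, 0, 0, 1], [0.0019, -0.0005, 0, 0, 0, 0, 1], [0.0039, -0.001, 0, 0, 0, 0, 1], [0.0039, -0.001, 0, 0, 0, 0, 1]],
])

```text
clock: 4.85
eef_pos: [586.3, -31.6, 56.2]
eef_rot: [3.141, 0.0, 1.327]
wrist_force: [-2.8, -0.1, 5.4]
finger_gap: 10.0
finger_force: 20.0
```

Emit:
servo_tool([
  [[0.001, -0.0002, 0, 0, 0, 0, 1], [0.0019, -0.0005, 0, 0, 0, 0, 1], [0.0019, -0.0005, 0, 0, 0, 0, 1]],
])

```text
clock: 5.15
eef_pos: [587.2, -31.9, 56.2]
eef_rot: [3.141, 0.0, 1.327]
wrist_force: [-2.6, -1.4, 5.6]
finger_gap: 10.1
finger_force: 20.0
```

Emit:
servo_tool([
  [[0.001, -0.0002, 0, 0, 0, 0, 1], [0.0019, -0.0005, 0, 0, 0, 0, 1], [0.0019, -0.0005, 0, 0, 0, 0, 1]],
])

```text
clock: 5.45
eef_pos: [588.1, -32.1, 56.2]
eef_rot: [3.141, 0.0, 1.327]
wrist_force: [-1.2, -0.7, 6.2]
finger_gap: 9.8
finger_force: 20.0
```

Emit:
servo_tool([
  [[0.001, -0.0002, 0, 0, 0, 0, 1], [0.001, -0.0002, 0, 0, 0, 0, 1]],
])

```text
clock: 5.65
eef_pos: [588.6, -32.2, 56.2]
eef_rot: [3.142, 0.0, 1.327]
wrist_force: [-2.7, -0.4, 5.4]
finger_gap: 9.9
finger_force: 20.0
```

Emit:
servo_tool([
  [[0.001, -0.0002, 0, 0, 0, 0, 1], [0.001, -0.0002, 0, 0, 0, 0, 1]],
])

```text
clock: 5.85
eef_pos: [589.1, -32.4, 56.2]
eef_rot: [3.142, 0.0, 1.327]
wrist_force: [-2.3, -0.6, 6.7]
finger_gap: 10.2
finger_force: 20.0
```

Emit:
servo_tool([
  [[0.001, -0.0002, 0, 0, 0, 0, 1], [0.001, -0.0002, 0, 0, 0, 0, 1]],
])

```text
clock: 6.05
eef_pos: [589.6, -32.5, 56.2]
eef_rot: [3.141, 0.0, 1.327]
wrist_force: [-2.1, -0.8, 5.8]
finger_gap: 10.2
finger_force: 20.0
```

Emit:
servo_tool([
  [[0.001, -0.0002, 0, 0, 0, 0, 1], [0.001, -0.0002, 0, 0, 0, 0, 1]],
])

```text
clock: 6.25
eef_pos: [590.0, -32.6, 56.2]
eef_rot: [-3.142, 0.0, 1.327]
wrist_force: [-2.4, -0.1, 6.9]
finger_gap: 10.0
finger_force: 20.0
```

Emit:
servo_tool([
  [[0.001, -0.0002, 0, 0, 0, 0, 1], [0.001, -0.0002, 0, 0, 0, 0, 1]],
])

```text
clock: 6.45
eef_pos: [590.1, -32.6, 56.2]
eef_rot: [-3.14, 0.0, 1.327]
wrist_force: [-7.5, -0.5, 7.8]
finger_gap: 9.9
finger_force: 20.0
```

Emit:
servo_tool([
  [[0.001, -0.0002, 0, 0, 0, 0, 1], [0.001, -0.0002, 0, 0, 0, 0, 1]],
])

```text
clock: 6.65
eef_pos: [590.1, -32.6, 56.2]
eef_rot: [-3.139, 0.0, 1.327]
wrist_force: [-12.0, -0.4, 11.3]
finger_gap: 9.7
finger_force: 20.0
```

Emit:
servo_tool([
  [[0.001, -0.0002, 0, 0, 0, 0, 1], [0.001, -0.0002, 0, 0, 0, 0, 1]],
])

```text
clock: 6.85
eef_pos: [590.1, -32.6, 56.2]
eef_rot: [-3.138, 0.001, 1.327]
wrist_force: [-16.1, 1.0, 13.4]
finger_gap: 9.8
finger_force: 20.0
```

Emit:
servo_tool([
  [[0.001, -0.0002, 0, 0, 0, 0, 1], [0.001, -0.0002, 0, 0, 0, 0, 1]],
])

```text
clock: 7.05
eef_pos: [590.2, -32.6, 56.1]
eef_rot: [-3.137, 0.001, 1.327]
wrist_force: [-20.3, 1.9, 17.3]
finger_gap: 10.1
finger_force: 20.0
```

Emit:
servo_tool([
  [[0, 0, 0, 0, 0, 0, 1], [0, 0, 0, 0, 0, 0, 1], [0, 0, 0, 0, 0, 0, 1], [0, 0, 0, 0, 0, 0, 1], [-0.0018, 0.0004, 0, 0, 0, 0, 1], [-0.0035, 0.0008, 0, 0, 0, 0, 1], [-0.0035, 0.0008, 0, 0, 0, 0, 1]],
])

```text
clock: 7.75
eef_pos: [590.1, -32.6, 56.2]
eef_rot: [-3.141, 0.0, 1.327]
wrist_force: [-5.2, -0.8, 6.1]
finger_gap: 10.1
finger_force: 20.0
```

Emit:
servo_tool([
  [[0, 0, 0, 0, 0, 0, 0.6], [0, 0, 0, 0, 0, 0, 0.6], [0, 0, 0, 0, 0, 0, 0.6], [0, 0, 0, 0, 0, 0, 0.6], [0, 0, 0, 0, 0, 0, 0.6]],
])

```text
clock: 8.25
eef_pos: [590.2, -32.4, 55.9]
eef_rot: [-3.141, 0.0, 1.327]
wrist_force: [0.2, -0.8, 0.5]
finger_gap: 37.2
finger_force: 0.0
```

Emit:
servo_tool([
  [[0, 0, 0.06, 0, 0, 0, 0.5], [0, 0, 0.13, 0, 0, 0, 0.5], [0.015, -0.08, 0.13, 0, 0, 0, 0.5], [0.03, -0.16, 0.13, 0, 0, 0, 0.5], [0.044, -0.2376, 0.13, 0, 0, 0, 0.5], [0.044, -0.2376, 0.13, 0, 0, 0, 0.5], [0.044, -0.2376, 0.13, 0, 0, 0, 0.5]],
])

```text
clock: 8.95
eef_pos: [612.0, -151.7, 120.6]
eef_rot: [-3.141, -0.0, 1.325]
wrist_force: [1.5, -0.6, -0.2]
finger_gap: 46.9
finger_force: 0.0
```

```bash
python3 - <<'E'
from h import *
a=shot('wrist','w2'); t=shot('top','t2')
i=cv2.resize(t['frame'][150:330,250:420],(320,339))
v=np.hstack([cv2.resize(a['frame'],(480,360)),cv2.copyMakeBorder(i,0,21,0,0,0)])
cv2.imwrite('pics/v2.png',v[:,:,::-1])
s=manip.read_state();print(s['clock'],s['eef_pos'],s['wrist_force'])
E
```

```text
9.05 [ 612.10784418 -150.36603745  120.86682937] [0.1623825  0.01644572 0.31074039]
```

View pics/v2.png

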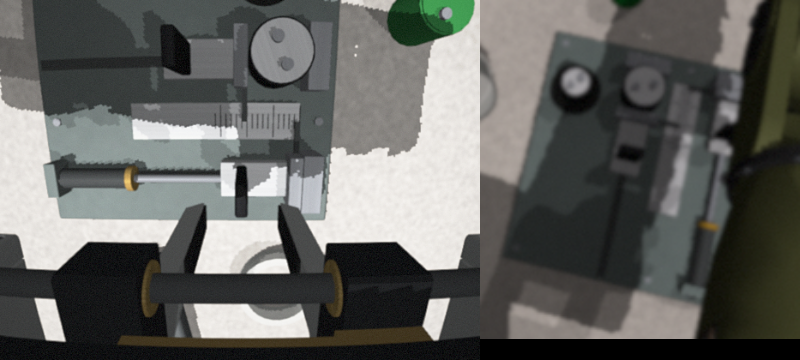

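The gauge now sits closed on the upright big capacitor (283,50), and the clamp tab (241,190) lies on the fingers' centre line. I'll go down and grip it.

Emit:
servo_tool([
  [[0, 0, -0.05, 0, 0, 0, 0.5], [0, 0, -0.1, 0, 0, 0, 0.5], [0, 0, -0.13, 0, 0, 0, 0.5], [0, 0, -0.13, 0, 0, 0, 0.5]],
])

```text
clock: 9.45
eef_pos: [611.3, -150.1, 54.1]
eef_rot: [-3.138, -0.0, 1.328]
wrist_force: [-0.5, -0.5, 0.4]
finger_gap: 46.8
finger_force: 0.0
```

Emit:
servo_tool([
  [[0, 0, 0, 0, 0, 0, 1], [0, 0, 0, 0, 0, 0, 1], [0, 0, 0, 0, 0, 0, 1], [0, 0, 0, 0, 0, 0, 1], [0, 0, 0, 0, 0, 0, 1], [0, 0, 0, 0, 0, 0, 1], [0, 0, 0, 0, 0, 0, 1], [0, 0, 0, 0, 0, 0, 1]],
], newtons=35)

```text
clock: 10.25
eef_pos: [611.6, -151.1, 56.4]
eef_rot: [-3.14, -0.0, 1.327]
wrist_force: [-7.8, 2.3, 5.0]
finger_gap: 9.7
finger_force: 35.0
```

Emit:
servo_tool([
  [[-0.0097, 0.0024, 0, 0, 0, 0, 1], [-0.0194, 0.0048, 0, 0, 0, 0, 1], [-0.0291, 0.0072, 0, 0, 0, 0, 1], [-0.0388, 0.0096, 0, 0, 0, 0, 1], [-0.0485, 0.0121, 0, 0, 0, 0, 1], [-0.0582, 0.0145, 0, 0, 0, 0, 1], [-0.0679, 0.0169, 0, 0, 0, 0, 1], [-0.0776, 0.0193, 0, 0, 0, 0, 1], [-0.0873, 0.0217, 0, 0, 0, 0, 1], [-0.097, 0.0241, 0, 0, 0, 0, 1]],
])

```text
clock: 11.25
eef_pos: [564.0, -139.1, 56.3]
eef_rot: [3.14, -0.0, 1.327]
wrist_force: [8.6, -0.0, -0.4]
finger_gap: 9.7
finger_force: 35.0
```

Emit:
servo_tool([
  [[0, 0, 0, 0, 0, 0, 1], [0, 0, 0, 0, 0, 0, 1], [0, 0, 0, 0, 0, 0, 1], [0, 0, 0, 0, 0, 0, 1]],
])

```text
clock: 11.65
eef_pos: [564.2, -139.1, 56.3]
eef_rot: [3.14, -0.0, 1.327]
wrist_force: [8.4, -0.2, 0.4]
finger_gap: 9.8
finger_force: 35.0
```

```bash
python3 - <<'E'
from h import *
s=manip.read_state();print(s['clock'],s['eef_pos'],s['wrist_force'],s['finger_gap'],s['qd'].round(4))
print(s['eef_pos'][:2]@[.9703,-.2418])
a=shot('wrist','w3'); b=shot('scene','s3')
v=np.hstack([cv2.resize(a['frame'],(400,300)),cv2.copyMakeBorder(cv2.resize(b['frame'][110:260,170:370],(400,300)),0,0,0,0,0)])
cv2.imwrite('pics/v3.png',v[:,:,::-1])
cv2.imwrite('pics/v4.png',cv2.resize(a['frame'][0:240,100:400,::-1],(750,600),interpolation=2))
E
```

```text
11.65 [ 564.17967349 -139.08766558   56.30453648] [ 8.40397059 -0.20302639  0.43274759] 9.778309609856024 [ 0.0005 -0.0004 -0.0022  0.0014 -0.0002  0.0003]
581.0549347241036
```

View pics/v4.png

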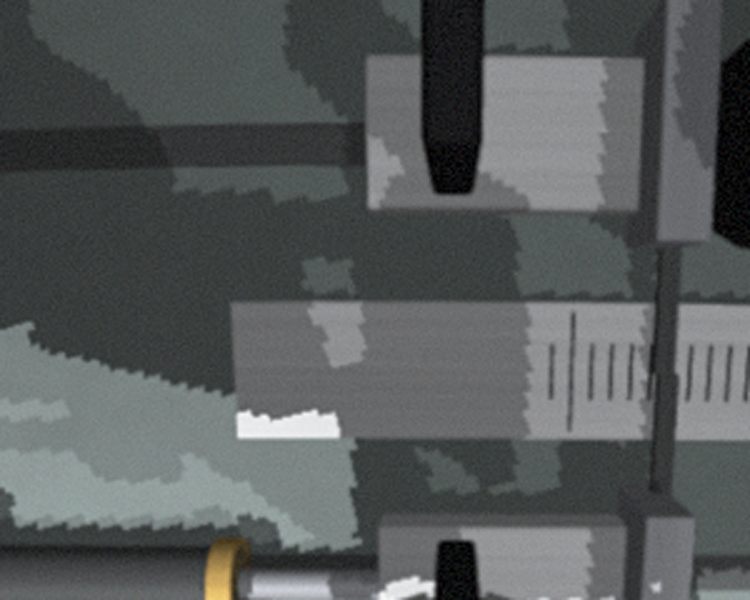

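The gauge pointer, from above, and the clamp pointer, from below, meet as one line at (666,375). The offset is 1–2 px against 20 px per tick, so well within 3 mm. The fingers hold 8.4 N, matching the spring at about 50 mm, and the arm is still.

```bash
python3 -c "from cell import manip;print(manip.sign_off())"
```

```text
the job is handed in; nothing more can be done
None
```

The job is handed in at about 11.7 s, verdict not shown: the gauge is closed on the big capacitor, and the empty clamp is held open about 49 mm with its pointer level with the gauge's, well within 3 mm by camera.

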